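Lift and draw the sagging bolt of the stain cage, hold its gate ajar

ROBOT

A 6-joint arm with a two-finger parallel gripper is mounted at the origin on a cart in front of the work surface, level with it; the furniture and walls round the work are solid. World frame = base frame: x ahead of the robot, y to its left, z up, the work surface at z = 0. Lengths are in m, angles in rad, forces in N, time in s.
With the tool pointing down it reaches from about 0.325 to 0.9 m from the base axis. Payload 6.1 kg.
Tool frame: the origin (TCP) lies at the very end of the fingers, on their centre line; the grasp point (between the pads) lies 19 mm behind it; z points along the fingers, y is the line along which they close (so a half turn about z gives the same grasp; the last joint's range is limited). The gripper opens to 85 mm and grips with 20 to 120 N. Pads are 22 mm wide; open, the fingers measure 114 mm over their backs; the gripper's body (76 mm by 85 mm) begins 54 mm behind the grasp point. The pads swing forward as they close: fully open they stand 13 mm farther back than shut.
Start: joints at [-1.293, 0.22, 1.526, -0, 1.395, -0.126], TCP at [0.246, -0.575, 0.231] pointing down, gripper open.
Joint ranges: [-2.98, 2.98], [-0.91, 2.08], [0.09, 2.57], [-1.24, 4.39], [0.2, 2.65], [-2.68, 2.68]. Speed limits (rad/s): [2.57, 2.57, 3.01, 3.14, 3.14, 3.14].

INTERFACE

Orientations are given as a unit quaternion [x, y, z, w].
In Python, from bench import * gives the robot as it stands. The module is installed in compiled form; this text tells all that it offers.
- The arm moves only by the shell command python3 -m pendant 'ROWS' [FORCE]. ROWS is JSON, a list of rows, each an object of numbers: "hand": the opening, from 0 (shut) to 1 (fully open); "dx", "dy", "dz": the shift along the tool's x, y, z in mm; "roll": the turn about the tool's z in rad. In form: [{"hand": .., "dx": .., "dy": .., "dz": .., "roll": ..}, ...]. A call has 1 to 10 rows; each row is the pose to reach, as a shift and turn from the pose commanded when the call began, along the tool's axes at that moment; what a row does not reach only later rows make up. A row lasts 1/8 s, in which the tool goes at most 62.5 mm and 10.7 degrees, less where a joint would pass 70% of its speed; a pose out of reach is approached as far as the arm can. A call with a gripper value outside its range is refused whole. The fingers move at their own pace and stop on an object; FORCE is the grip in N (left out, the last holds). Time passes only in rows, so rows that repeat a pose let the fingers close. It gives the time, the measured TCP pose, the force, the opening and the grip force at its end, in the units of the state.
- state(): the state, without advancing time (a new reading comes with each control period).
- snapshot(name): name is "scene" or "top"; returns the picture (420x560x3 uint8, red, green, blue); there is no depth.
- camera_model(name): a dict with "vertical_fov" (degrees; the focal length in pixels is half the picture's height over the tangent of half this angle, whatever the lens; pixels are square), "cx", "cy" (the principal point, pixels), "eye" and "attitude" of the camera in the world. Camera axes: x right, y up, looking along -z (the intrinsics and any distortion apply to the point x, -y, -z); pixel columns grow to the right and rows downward; lengths in m; the calibration is good to about 2 mm. A picture is of the moment at which its call begins. camera_model takes no time and is no camera call.
- job_done(): hands the job in; it is judged then, once.
Trained networks look in the newest picture that a camera, given by its name, has taken for a name from the list of things; names that differ only in an ending like _2 or _b are one class to them, and where a whole thing is asked for, a point or a joint stands for the part that bears it (a point fixed in the world has none). Each returns a list of dicts, best first, with "p" (0 to 1); they miss things now and then, are a little off and sometimes report something else, mostly with a low value. They report only what shows in the picture. A call takes as long as a camera call.
- spot_in(camera, name): "box" ([left, top, width, height] in pixels, round what is visible of it).
- masks_of(camera, name): "region" (420x560 bool, what is visible of it) and "box" ([left, top, width, height] in pixels, round what is visible of it).
- spot_point(camera, name): "point" ([column, row] in pixels: a listed point, or the origin of a listed thing).
The state is a dict: "t": time; "q": joint angles; "qvel": joint speeds; "joint_torque": joint torques, N m; "eef_pos": TCP position; "orientation": TCP orientation; "contact_force": force on the tool from outside, world axes, zero at the start; "torque": the same for the moment, N m; "grip_width": finger opening in m; "gripper_force": force on a finger pad.
Only numpy, scipy, OpenCV 4.12 (cv2) and the standard library are available. Lean on these libraries where they do the work, as an engineer would, in place of code of your own. Each camera call takes 0.05 s, during which the arm holds its last target. There are 200 camera calls.

TASK

Open the clear stain cage on the bench for me: its barrel bolt sags and is hooked on the bent-up lip of the keeper, so take the red ball knob, lift the bolt level and draw it all the way back without wrenching it against the keeper. Then swing the self-closing gate toward you by the knob until its free edge stands about a hand's width (9 cm) out from the frame, and finish holding it ajar there with the knob still gripped and the bolt still drawn back, because it shuts if let go. Leave the white bottle left of the cage, the little dropper bottle at its right front corner, the notebook, the timer and the forceps where they are.

Things in the scene. Friction and masses are not known exactly. Their poses are not given: they have to be found in the camera images.
- cage: Bench-top stain cage, fixed to the bench: aluminium profile frame with clear panels, 180 (x) x 320 (y) x 236 (z) mm. Origin: centre of its underside. Its -x side is the front with the gate; +y is to the left seen from the robot. It stands somewhat turned about z. Bottles, a dish and a tube rack inside belong to it and do not move.
- gate_hinge (a point): Point on the gate's vertical hinge axis, at the left front corner of the cage: cage frame (-92, 138, 200) mm.
- gate (a joint): Gate (blue frame, clear panel, 264 mm wide, 12 mm thick, z 24 to 220 mm), rad: 0 shut, grows as its free (right) end swings out toward the robot, clockwise from above, at most 1.3. Spring hinges shut it: 0.32 N m when shut, 0.45 N m at 0.35 rad. 0.35 rad puts the free edge 90 mm out. The bolt in the keeper locks it.
- gate_free_edge (a point): Point on the gate's free edge (264 mm from the hinge axis), z 200 mm.
- bolt_knob: Red ball knob, 22 mm diameter, rigid with the bolt. Origin: ball centre, at the start about (-134, -88, 216) mm in the cage frame, 41 mm in front of the gate's face, on an 8 mm stem that leans forward and up from the bolt. Axes: y along the bolt, + toward the hinge (the drawing direction). Bolt and guides lie behind and below it; in front, beside and above is free room.
- bolt_sag (a joint): Angle (rad) of the bolt's loose plate about its rear screw (120 mm from the hinge axis, z 196 mm; the knob 105 mm beyond it when shut): 0 hanging on its stop, nose end low; 0.095 level; 0.15 upper stop. Only its weight, 3 to 4 N at the knob, holds it down. The nose clears the keeper's lip above about 0.055: knob lifted 6 mm; level is 10 mm, the upper stop 15 mm.
- bolt_draw (a joint): How far (m) the 16 mm steel bolt is drawn back along its barrel, toward the hinge: 0 shut, 0.05 fully back against its stop. About 2 N of friction, no spring. If not lifted it stops after about 3.5 mm, when the notch in its underside meets the keeper's lip. From about 0.025 the nose is out of the keeper and the gate is free.
- keeper: Steel strap keeper, 27 mm deep, 26 mm wide and 54 mm high, on the cage's right front post, round the bolt's nose. Its lower edge on the gate side is bent up into a lip, top at z = 181.6 mm, that sits in the bolt's notch. Origin: at the lip, on the post's front face, at z = 0.
- rinse_bottle: White bottle with red cap, 48 mm diameter, 101 mm high, loose bystander on the left of the cage. Origin: centre of its underside.
- oil_bottle: Small brown dropper bottle, 27 mm diameter, 62 mm high, loose bystander at the right front corner of the cage. Origin: centre of its underside.
- notebook: Blue notebook, 210x149x14 mm, loose bystander at the left. Origin: centre of its underside.
- timer: Round white and red timer, 64 mm diameter, 38 mm high, loose bystander at the right. Origin: centre of its underside.
- forceps: Steel forceps, 126 mm long, 8 mm high, loose bystander lying in front at the right. Origin: centre of its underside.

How it is judged:
By the outcome, as a careful person would: the job done as asked, in the order asked, and still so for the second after the job is handed in, while the arm keeps its last pose, push and grip.
It also fails if it takes over 38 s, if anything falls off the work surface, if the arm or the gripper's body presses on something with over 40 N, if the wrist force passes 120 N, or if a joint passes its speed limit or range.

## Working session

There is one attempt and no reset: what is moved stays moved. The work goes in short steps, Python scripts to look and compute and a shell command to move; the robot and the scene stay as the last step left them, time stands still between calls to the robot, and variables do not carry over. Pictures are saved under pics/ and viewed, at most 10 in all, crops included, and the job is handed in when it is done.

```bash
mkdir -p pics
cat > h.py <<'E'
from bench import *
import numpy as np, cv2
from scipy.spatial.transform import Rotation as R
def K(n):
    m=camera_model(n); f=210/np.tan(np.radians(m['vertical_fov'])/2); return m,f
E
python3 - <<'E'
from h import *
for n in ("scene","top"):
    im=snapshot(n); cv2.imwrite(f"pics/{n}0.png",im[:,:,::-1]); print(camera_model(n))
    for k in ("bolt_knob","gate_hinge","gate_free_edge","keeper","cage","oil_bottle","rinse_bottle"):
        print(n,k,[(np.round(d['point']).tolist(),round(d['p'],2)) for d in spot_point(n,k)[:2]])
print(state())
E
```

```text
{'vertical_fov': 52.861087377915766, 'cx': 283.26713040636315, 'cy': 207.6981263049774, 'eye': array([-0.05292462, -0.55728219,  0.52574237]), 'attitude': array([ 0.49822737, -0.22500381, -0.34244398,  0.76411707])}
scene bolt_knob [([326.0, 203.0], 0.39)]
scene gate_hinge [([249.0, 180.0], 0.68)]
scene gate_free_edge [([352.0, 208.0], 0.78), ([164.0, 259.0], 0.33)]
scene keeper []
scene cage [([319.0, 260.0], 0.8)]
scene oil_bottle [([383.0, 321.0], 0.79)]
scene rinse_bottle [([231.0, 246.0], 0.66)]
{'vertical_fov': 48.5664457429356, 'cx': 282.4042690332565, 'cy': 206.92230068360917, 'eye': array([ 0.41108087, -0.03378243,  1.27630827]), 'attitude': array([ 0.05456405, -0.03905054, -0.7042544 ,  0.70676981])}
top bolt_knob [([338.0, 212.0], 0.54)]
top gate_hinge []
top gate_free_edge [([349.0, 188.0], 0.71), ([195.0, 267.0], 0.43)]
top keeper [([389.0, 251.0], 0.67)]
top cage []
top oil_bottle [([375.0, 210.0], 0.4)]
top rinse_bottle [([221.0, 214.0], 0.65), ([331.0, 266.0], 0.58)]
{'t': 0.8, 'q': array([-1.29309381e+00,  2.20376270e-01,  1.52648820e+00, -1.57060533e-05,
        1.39470649e+00, -1.26118248e-01]), 'qvel': array([ 0.00097299,  0.0021336 , -0.00075325, -0.00050288,  0.00147814,
       -0.00122125]), 'joint_torque': array([-4.66337804e-05, -4.96785486e+01, -3.89711452e+01, -4.36470773e-04,
        5.30987454e-04, -9.39819955e-06]), 'eef_pos': array([ 0.24556462, -0.57473442,  0.23132061]), 'orientation': array([ 9.79684979e-01,  2.00542619e-01, -6.88817657e-06,  1.13999861e-05]), 'contact_force': array([0.12351456, 0.32978136, 0.24633681]), 'torque': array([-0.00625646,  0.02389436, -0.00688014]), 'gripper_force': 0.0, 'grip_width': 0.08540294382704242}
```

View pics/scene0.png

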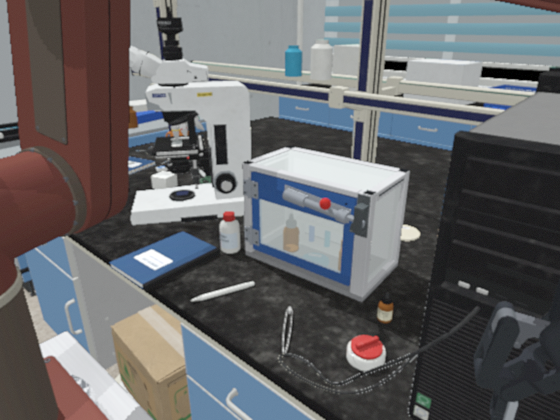

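View pics/top0.png

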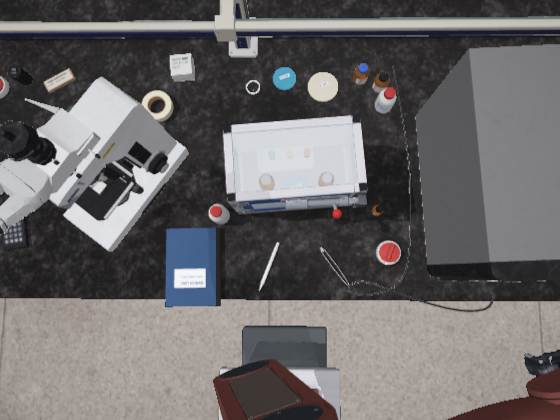

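The scene view shows the knob at about (325,204), the hinge at (249,180) and the keeper at (362,215). The top view shows the knob at (338,214) and the cage's upper rim with corners at about (232,124), (356,118), (366,200) and (226,200). Next I fit the cage pose.

```bash
cat >> h.py <<'E'
def proj(n,P):
    m,f=K(n); c=(np.atleast_2d(P)-m['eye'])@R.from_quat(m['attitude']).as_matrix()
    return np.c_[m['cx']+f*c[:,0]/-c[:,2], m['cy']-f*c[:,1]/-c[:,2]]
def red(n,im,box):
    x,y,w,h=box; s=im[y:y+h,x:x+w].astype(int)
    msk=((s[...,0]>120)&(s[...,1]<70)&(s[...,2]<70)).astype(np.uint8)
    k,l,st,c=cv2.connectedComponentsWithStats(msk); i=1+np.argmax(st[1:,4]); return c[i]+[x,y],st[i,4]
def tri(pts):
    from scipy.optimize import least_squares
    f=lambda X:np.concatenate([proj(n,X)[0]-p for n,p in pts.items()])
    r=least_squares(f,[.5,0,.2]); return r.x,r.fun
def c2w(c,P): 
    P=np.atleast_2d(P)/1000.; a=R.from_euler('z',c[2]); return a.apply(P)+[c[0],c[1],0]
E
python3 - <<'E'
from h import *
from scipy.optimize import least_squares
s=snapshot("scene");t=snapshot("top")
ps,a=red("scene",s,(310,190,30,28)); pt,b=red("top",t,(325,202,25,22)); print(ps,a,pt,b)
X,r=tri({"scene":ps,"top":pt}); print("knob",X,r)
obs=[("scene",(-134,-88,216),ps,.5),("top",(-134,-88,216),pt,.5),("scene",(-92,138,200),(249,180),3),("scene",(-92,-126,200),(352,208),3),
("top",(90,160,236),(232,124),3),("top",(90,-160,236),(356,117),3)]
f=lambda c:np.concatenate([(proj(n,c2w(c,P))[0]-o)/w for n,P,o,w in obs])
r=least_squares(f,[.7,0,0]); c=r.x; print(c,r.fun.round(1)); 
for n,im in (("scene",s),("top",t)):
    im=cv2.resize(im,None,fx=4,fy=4,interpolation=cv2.INTER_CUBIC)[:,:,::-1].copy()
    for x in(-90,90):
        for y in(-160,160):
            for z in (0,236):
                cv2.circle(im,tuple(int(v) for v in proj(n,c2w(c,(x,y,z)))[0]*4+2),5,(0,255,0),2)
    for P in [(-92,138,200),(-92,-126,200),(-134,-88,216)]: cv2.circle(im,tuple(int(v) for v in proj(n,c2w(c,P))[0]*4+2),5,(255,0,255),2)
    x0,y0=((220,140) if n=="scene" else (210,100)); cv2.imwrite(f"pics/{n}1.png",im[y0*4:y0*4+600,x0*4:x0*4+800])
for k in("oil_bottle","rinse_bottle"):
    print(k,[d['point'] for d in spot_point("scene",k)[:1]])
E
```

```text
[324.77922078 203.85714286] 77 [336.61666667 213.26666667] 60
knob [ 0.53867071 -0.13511536  0.21611945] [-0.38229169  0.04508871  0.36448559 -0.30310953]
[ 0.66679785 -0.03898207  0.06223423] [-0.8  0.3  0.7 -0.5  0.2  0.   0.3  0.6 -2.7 -0.5  2.  -1. ]
oil_bottle [[386.1, 320.7]]
rinse_bottle [[230.2, 246.1]]
```

View pics/scene1.png

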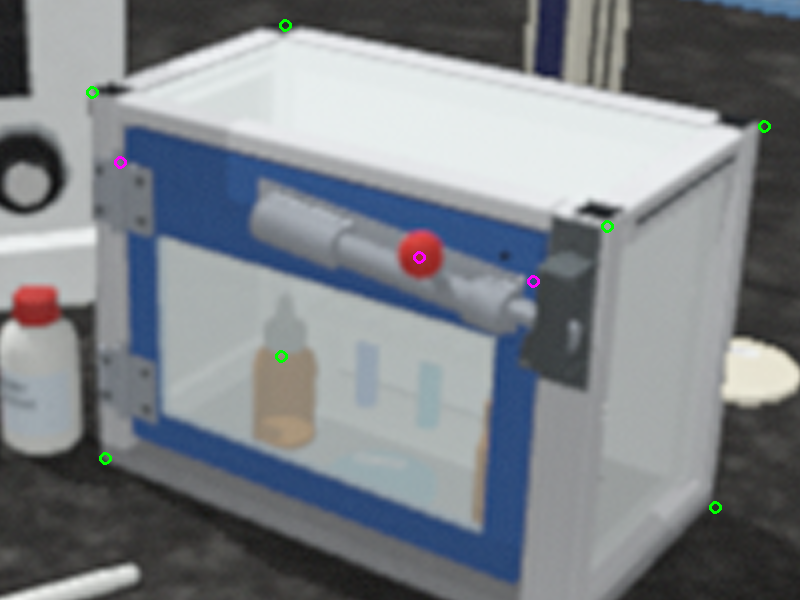

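View pics/top1.png

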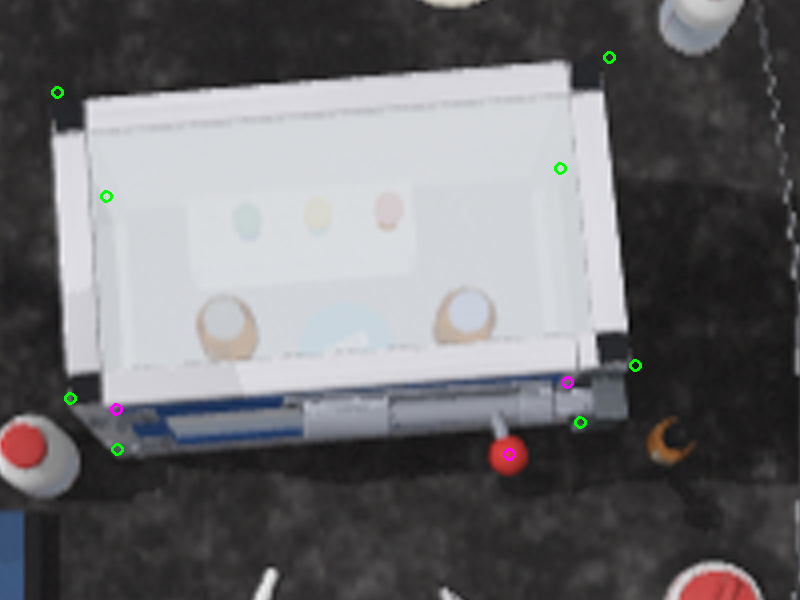

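Run:
```python
from h import *
def back(n,p,z):
    m,f=K(n); d=R.from_quat(m['attitude']).apply([(p[0]-m['cx'])/f,-(p[1]-m['cy'])/f,-1]); return m['eye']+d*(z-m['eye'][2])/d[2]
for p in [(417,115),(430,277),(389,252),(375,212)]: print(p,back("top",p,0).round(3))
s=state(); T=s['eef_pos']; Rm=R.from_quat(s['orientation']).as_matrix(); print(Rm.round(3))
k=np.array([.5387,-.1351,.216]); y=.068; ex=np.array([np.cos(y),np.sin(y),0])
for nm,P in (("way",np.array([.30,-.15,.36])),("above",k-ex*.004+[0,0,.12])): print(nm,((P-T)@Rm*1000).round())
print("roll",np.arctan2(Rm[1,0],Rm[0,0])-y)
print(proj("top",T),proj("scene",T))
```

```text
(417, 115) [ 0.844 -0.384  0.   ]
(430, 277) [ 0.392 -0.404  0.   ]
(389, 252) [ 0.458 -0.296  0.   ]
(375, 212) [ 0.568 -0.26   0.   ]
[[ 0.92   0.393  0.   ]
 [ 0.393 -0.92  -0.   ]
 [ 0.     0.    -1.   ]]
way [ 217. -369. -129.]
above [ 439. -290. -105.]
roll 0.33574797938904527
[[543.84005208 347.83962696]] [[568.0882384  457.88259031]]
```

```bash
python3 -m pendant '[{"hand":0.55,"dx":40,"dy":-56,"dz":-50,"roll":0.1},{"hand":0.55,"dx":75,"dy":-105,"dz":-100,"roll":0.2},{"hand":0.55,"dx":110,"dy":-154,"dz":-105,"roll":0.336},{"hand":0.55,"dx":145,"dy":-203,"dz":-105,"roll":0.336},{"hand":0.55,"dx":180,"dy":-252,"dz":-105,"roll":0.336},{"hand":0.55,"dx":215,"dy":-301,"dz":-105,"roll":0.336},{"hand":0.55,"dx":253,"dy":-345,"dz":-105,"roll":0.336},{"hand":0.55,"dx":310,"dy":-325,"dz":-105,"roll":0.336},{"hand":0.55,"dx":365,"dy":-310,"dz":-105,"roll":0.336},{"hand":0.55,"dx":420,"dy":-295,"dz":-105,"roll":0.336}]' 60
python3 - <<'E'
from h import *
t=snapshot("top"); s=snapshot("scene"); st=state()
print(st['t'],st['eef_pos'],R.from_quat(st['orientation']).as_matrix().round(3),st['contact_force'])
E
```

```text
t: 2.25
eef_pos: [0.5179, -0.1373, 0.337]
orientation: [0.999, 0.035, 0.001, 0.0]
contact_force: [0.0, -0.9, -0.0]
grip_width: 0.0468
gripper_force: 0.0
2.35 [ 0.51929132 -0.13694369  0.33305168] [[ 0.997  0.071 -0.003]
 [ 0.071 -0.997  0.003]
 [-0.003 -0.003 -1.   ]] [-0.31854856 -0.256696   -0.64530205]
```

```bash
python3 -m pendant '[{"hand":0.55,"dx":19,"dy":-1,"dz":30},{"hand":0.55,"dx":19,"dy":-1,"dz":60},{"hand":0.55,"dx":19,"dy":-1,"dz":80},{"hand":0.55,"dx":19,"dy":-1,"dz":80},{"hand":0.55,"dx":19,"dy":-1,"dz":80}]'
python3 - <<'E'
from h import *
s=snapshot("scene");t=snapshot("top"); st=state()
print(st['t'],st['eef_pos'],R.from_quat(st['orientation']).as_matrix().round(3),st['contact_force'])
ps,a=red("scene",s,(310,190,30,28)); print(ps,a)
x=st['eef_pos'];print(proj("scene",x))
cv2.imwrite("pics/s2.png",cv2.resize(s[120:270,230:430],None,fx=4,fy=4)[:,:,::-1])
E
```

```text
2.45 [ 0.51611925 -0.13792781  0.33499029] [[ 0.998  0.069 -0.003]
 [ 0.069 -0.998  0.001]
 [-0.003 -0.001 -1.   ]] [-0.67454881  0.56990329  0.43739342]
[325.29310345 204.55172414] 58
[[320.74291424 144.20912835]]invalid input at $[0]: expected keys hand, dx, dy, dz, roll
```

View pics/s2.png

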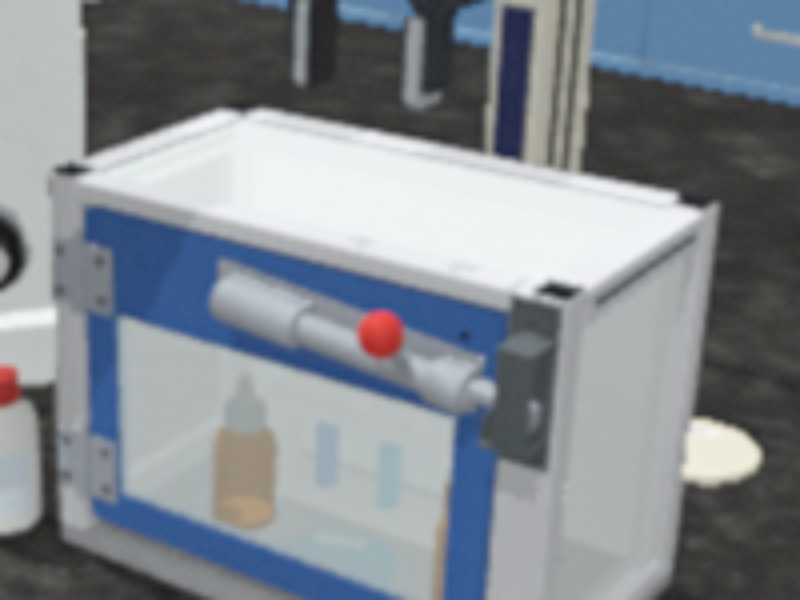

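The row was refused because it lacked a roll, so nothing moved. The fingertips are still above the knob, which is at crop (380,333).

```bash
python3 -m pendant '[{"hand":0.55,"dx":19,"dy":-1,"dz":30,"roll":0},{"hand":0.55,"dx":19,"dy":-1,"dz":60,"roll":0},{"hand":0.55,"dx":19,"dy":-1,"dz":85,"roll":0},{"hand":0.55,"dx":19,"dy":-1,"dz":95,"roll":0},{"hand":0.55,"dx":19,"dy":-1,"dz":95,"roll":0},{"hand":0.55,"dx":19,"dy":-1,"dz":95,"roll":0}]'
python3 - <<'E'
from h import *
s=snapshot("scene");t=snapshot("top"); st=state()
print(st['t'],st['eef_pos'],st['contact_force'])
a=cv2.resize(s[150:250,260:390],None,fx=3,fy=3);b=cv2.resize(t[150:250,270:400],None,fx=3,fy=3)
cv2.imwrite("pics/s3.png",np.hstack([a,b])[:,:,::-1])
ps,ar=red("scene",s,(310,190,30,28)); print(ps,ar)
x=st['eef_pos'];print(proj("scene",x)[0],proj("top",x)[0])
E
```

```text
t: 3.2
eef_pos: [0.5352, -0.1367, 0.2431]
orientation: [0.999, 0.034, 0.001, 0.001]
contact_force: [1.0, 0.3, -0.1]
grip_width: 0.0471
gripper_force: 0.0
3.3 [ 0.53533276 -0.13651886  0.2428397 ] [ 0.10185916 -0.05731166  0.32995414]
[324.81818182 203.50649351] 77
[324.53608102 191.20551048] [338.75997793 213.0222125 ]
```

View pics/s3.png

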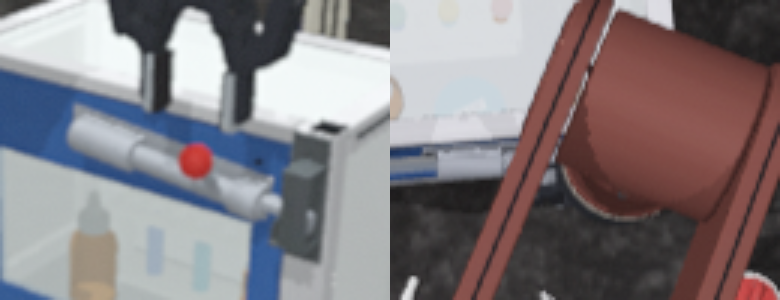

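```bash
python3 -m pendant '[{"hand":0.55,"dx":0,"dy":-1,"dz":15,"roll":0},{"hand":0.55,"dx":0,"dy":-1,"dz":30,"roll":0},{"hand":0.55,"dx":0,"dy":-1,"dz":40,"roll":0},{"hand":0.55,"dx":0,"dy":-1,"dz":44,"roll":0},{"hand":0.55,"dx":0,"dy":-1,"dz":44,"roll":0},{"hand":0.4,"dx":0,"dy":-1,"dz":44,"roll":0},{"hand":0.3,"dx":0,"dy":-1,"dz":44,"roll":0},{"hand":0.1,"dx":0,"dy":-1,"dz":44,"roll":0},{"hand":0.1,"dx":0,"dy":-1,"dz":44,"roll":0},{"hand":0.1,"dx":0,"dy":-1,"dz":44,"roll":0}]' 60
python3 - <<'E'
from h import *
s=snapshot("scene"); st=state()
print(st['t'],st['eef_pos'],st['contact_force'],st['torque'],st['grip_width'],st['gripper_force'])
cv2.imwrite("pics/s4.png",cv2.resize(s[150:250,260:390],None,fx=4,fy=4)[:,:,::-1])
E
```

```text
t: 4.55
eef_pos: [0.5351, -0.1356, 0.1981]
orientation: [0.999, 0.034, 0.001, 0.0]
contact_force: [-0.8, -1.8, 4.1]
grip_width: 0.019
gripper_force: 58.5
4.6 [ 0.53509694 -0.13556737  0.19805509] [-0.74252041 -2.09882712  5.03325617] [-0.304256    0.13408908 -0.0118406 ] 0.018567262827604708 58.52898359298706
```

View pics/s4.png

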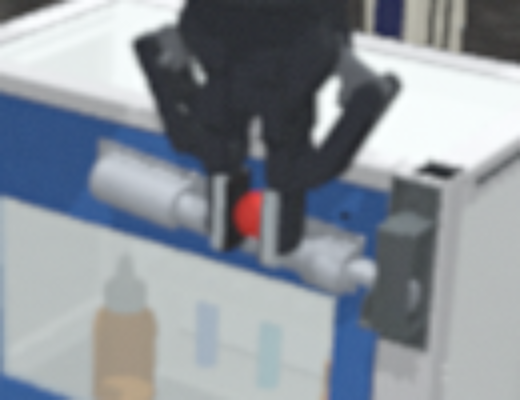

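Both pads enclose the ball at crop (250,213). I lift in small steps and watch the width.

```bash
python3 -m pendant '[{"hand":0.1,"dx":0,"dy":0,"dz":-1,"roll":0},{"hand":0.1,"dx":0,"dy":0,"dz":-2,"roll":0},{"hand":0.1,"dx":0,"dy":-1,"dz":-4,"roll":0},{"hand":0.1,"dx":0,"dy":-1,"dz":-4,"roll":0}]'
python3 - <<'E'
from h import *
s=snapshot("scene"); st=state()
print(st['t'],st['eef_pos'],st['contact_force'],st['torque'],st['grip_width'],st['gripper_force'])
print(red("scene",s,(310,185,30,28)))
E
```

```text
t: 5.1
eef_pos: [0.5338, -0.1348, 0.1997]
orientation: [0.999, 0.034, -0.001, 0.0]
contact_force: [1.3, -5.6, -5.3]
grip_width: 0.0185
gripper_force: 59.0
5.15 [ 0.5338368  -0.13481357  0.19974847] [ 1.46583835 -5.51615243 -4.954781  ] [-1.18775045 -0.33430986 -0.05503793] 0.0182776029698758 59.003257155418396
(array([320.80392157, 202.50980392]), np.int32(51))
```

```bash
python3 -m pendant '[{"hand":0.1,"dx":0,"dy":1,"dz":-2,"roll":0},{"hand":0.1,"dx":0,"dy":1,"dz":-4,"roll":0},{"hand":0.1,"dx":0,"dy":1,"dz":-4,"roll":0},{"hand":0.1,"dx":0,"dy":1,"dz":-4,"roll":0}]'
python3 - <<'E'
from h import *
s=snapshot("scene"); st=state()
print(st['t'],st['eef_pos'],st['contact_force'],st['torque'],st['grip_width'],st['gripper_force'])
print(red("scene",s,(310,185,30,28)))
E
```

```text
t: 5.65
eef_pos: [0.5341, -0.1342, 0.2042]
orientation: [0.999, 0.034, -0.001, -0.001]
contact_force: [1.9, 2.9, -13.1]
grip_width: 0.0189
gripper_force: 58.7
5.7 [ 0.53418483 -0.13438937  0.2043783 ] [  2.11311444   2.3408627  -12.63732809] [-0.47351797 -0.29253143 -0.07052557] 0.018663538449916913 58.734689354896545
(array([320.76470588, 200.47058824]), np.int32(51))
```

```bash
python3 -m pendant '[{"hand":0.1,"dx":0,"dy":0,"dz":0,"roll":0},{"hand":0.1,"dx":0,"dy":0,"dz":-1,"roll":0},{"hand":0.1,"dx":0,"dy":0,"dz":-3,"roll":0},{"hand":0.1,"dx":0,"dy":0,"dz":-3,"roll":0}]' 25
python3 - <<'E'
from h import *
s=snapshot("scene"); st=state()
print(st['t'],st['eef_pos'],st['contact_force'],st['torque'],st['grip_width'],st['gripper_force'])
print(red("scene",s,(310,185,30,28)))
E
```

```text
t: 6.2
eef_pos: [0.5354, -0.1352, 0.21]
orientation: [0.999, 0.034, 0.001, 0.0]
contact_force: [-0.3, 1.7, -0.8]
grip_width: 0.0186
gripper_force: 58.2
6.25 [ 0.53536492 -0.13528215  0.20975712] [ 0.13511822  1.53866531 -1.51611202] [ 0.66540764 -0.03764758 -0.15747561] 0.018547782573016557 58.22676479816437
(array([321.66037736, 197.83018868]), np.int32(53))
```

```bash
python3 -m pendant '[{"hand":0.1,"dx":0,"dy":-3,"dz":0,"roll":0},{"hand":0.1,"dx":0,"dy":-7,"dz":0,"roll":0},{"hand":0.1,"dx":0,"dy":-12,"dz":0,"roll":0},{"hand":0.1,"dx":0,"dy":-17,"dz":0,"roll":0},{"hand":0.1,"dx":0,"dy":-20,"dz":0,"roll":0},{"hand":0.1,"dx":0,"dy":-20,"dz":0,"roll":0}]' 30
python3 - <<'E'
from h import *
s=snapshot("scene"); st=state()
print(st['t'],st['eef_pos'],st['contact_force'],st['torque'],st['grip_width'],st['gripper_force'])
print(red("scene",s,(295,180,40,35)))
E
```

```text
t: 7.0
eef_pos: [0.5335, -0.1146, 0.2084]
orientation: [0.999, 0.034, 0.0, -0.0]
contact_force: [1.2, 0.8, 1.2]
grip_width: 0.0187
gripper_force: 58.5
7.05 [ 0.53348547 -0.11462997  0.20835664] [ 0.92718547 -0.84105039  1.75764641] [ 0.51151458 -0.18112772 -0.17657406] 0.018975914174490193 58.4805554151535
(array([312.11111111, 196.        ]), np.int32(45))
```

```bash
python3 -m pendant '[{"hand":0.1,"dx":0,"dy":-6,"dz":0,"roll":0},{"hand":0.1,"dx":0,"dy":-12,"dz":0,"roll":0},{"hand":0.1,"dx":0,"dy":-18,"dz":0,"roll":0},{"hand":0.1,"dx":0,"dy":-24,"dz":0,"roll":0},{"hand":0.1,"dx":0,"dy":-28,"dz":0,"roll":0},{"hand":0.1,"dx":0,"dy":-30,"dz":0,"roll":0},{"hand":0.1,"dx":0,"dy":-31,"dz":0,"roll":0},{"hand":0.1,"dx":0,"dy":-31,"dz":0,"roll":0}]'
python3 - <<'E'
from h import *
s=snapshot("scene"); st=state()
print(st['t'],st['eef_pos'],st['contact_force'],st['torque'],st['grip_width'],st['gripper_force'])
print(red("scene",s,(280,170,50,45)))
E
```

```text
t: 8.05
eef_pos: [0.5313, -0.0855, 0.209]
orientation: [0.999, 0.034, 0.0, 0.001]
contact_force: [-1.6, -6.8, 4.8]
grip_width: 0.0184
gripper_force: 58.8
8.1 [ 0.53133554 -0.08551155  0.20895555] [-1.34544341 -6.31784151  5.67777595] [-0.70568769  0.2628443  -0.15793596] 0.01877061190612061 58.82110118865967
(array([299.30232558, 192.20930233]), np.int32(43))
```

```bash
python3 -m pendant '[{"hand":0.1,"dx":0,"dy":-1,"dz":0,"roll":0},{"hand":0.1,"dx":0,"dy":-3,"dz":0,"roll":0},{"hand":0.1,"dx":0,"dy":-3,"dz":0,"roll":0},{"hand":0.1,"dx":0,"dy":-3,"dz":0,"roll":0}]'
python3 - <<'E'
from h import *
st=state()
print(st['t'],st['eef_pos'],st['contact_force'],st['torque'],st['grip_width'],R.from_quat(st['orientation']).as_matrix().round(3))
c=(.6668,-.039,.066)
y=.068
T=st['eef_pos'][:2]; H=np.array([0.5387,-.1351])+R.from_euler('z',y).apply([.042,.226,0])[:2]
ex=np.array([np.cos(y),np.sin(y)]); ey=np.array([-ex[1],ex[0]])
for th in (.05,.1,.15,.2,.25,.3,.35,.37):
    d=R.from_euler('z',-th).apply(np.r_[T-H,0])[:2]+H-T
    print(th,"dx",(d@ex*1000).round(1),"dy",(-d@ey*1000).round(1))
E
```

```text
t: 8.6
eef_pos: [0.5313, -0.085, 0.2097]
orientation: [0.999, 0.033, 0.001, 0.004]
contact_force: [-2.3, -14.5, 8.4]
grip_width: 0.0185
gripper_force: 59.0
8.6 [ 0.53131973 -0.08495545  0.20970507] [ -2.27660902 -14.48752224   8.4154756 ] [-2.11211967  0.45042904 -0.18540186] 0.018508125319174874 [[ 0.998  0.067  0.001]
 [ 0.067 -0.998 -0.007]
 [ 0.001  0.007 -1.   ]]
0.05 dx -8.7 dy -2.5
0.1 dx -17.3 dy -5.5
0.15 dx -25.7 dy -8.8
0.2 dx -33.9 dy -12.6
0.25 dx -42.0 dy -16.8
0.3 dx -49.8 dy -21.4
0.35 dx -57.4 dy -26.4
0.37 dx -60.3 dy -28.5
```

```bash
python3 -m pendant '[{"hand":0.1,"dx":-4,"dy":0,"dz":0,"roll":0.025},{"hand":0.1,"dx":-9,"dy":-1,"dz":0,"roll":0.05},{"hand":0.1,"dx":-13,"dy":-2.5,"dz":0,"roll":0.075},{"hand":0.1,"dx":-17,"dy":-4,"dz":0,"roll":0.1},{"hand":0.1,"dx":-21.5,"dy":-5.5,"dz":0,"roll":0.125},{"hand":0.1,"dx":-25.7,"dy":-7.3,"dz":0,"roll":0.15},{"hand":0.1,"dx":-25.7,"dy":-7.3,"dz":0,"roll":0.15}]'
python3 - <<'E'
from h import *
s=snapshot("scene"); st=state()
print(st['t'],st['eef_pos'],st['contact_force'],st['torque'],st['grip_width'],R.from_quat(st['orientation']).as_matrix().round(3))
print(red("scene",s,(265,170,70,60)))
cv2.imwrite("pics/s5.png",cv2.resize(s[140:270,220:400],None,fx=4,fy=4)[:,:,::-1])
E
```

```text
t: 9.48
eef_pos: [0.5054, -0.0785, 0.2097]
orientation: [0.999, -0.042, 0.001, 0.003]
contact_force: [-0.9, -11.1, 7.0]
grip_width: 0.0185
gripper_force: 59.0
9.525 [ 0.50550825 -0.07851588  0.20962261] [ -1.22396038 -11.56407386   7.49544231] [-1.60997549  0.0315543  -0.19577325] 0.018664231762365223 [[ 0.997 -0.083  0.002]
 [-0.083 -0.997 -0.006]
 [ 0.003  0.006 -1.   ]]
(array([287.04, 194.88]), np.int32(25))
```

View pics/s5.png

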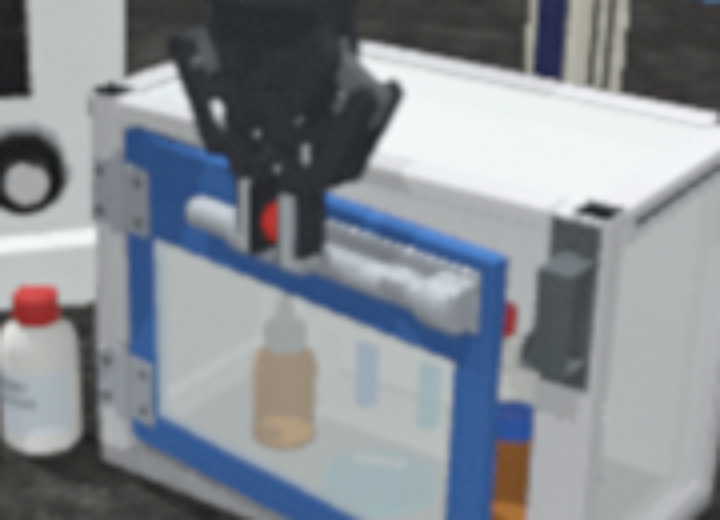

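The gate is opening: its free edge is at crop (500,260), clear of the keeper at (560,310), and the bolt is drawn.

```bash
python3 -m pendant '[{"hand":0.1,"dx":-4.5,"dy":-1,"dz":0,"roll":0.025},{"hand":0.1,"dx":-8.7,"dy":-2.3,"dz":0,"roll":0.05},{"hand":0.1,"dx":-13,"dy":-3.5,"dz":0,"roll":0.075},{"hand":0.1,"dx":-17.3,"dy":-5,"dz":0,"roll":0.1},{"hand":0.1,"dx":-21.5,"dy":-6.5,"dz":0,"roll":0.125},{"hand":0.1,"dx":-25.7,"dy":-8.3,"dz":0,"roll":0.15},{"hand":0.1,"dx":-30,"dy":-10.2,"dz":0,"roll":0.175},{"hand":0.1,"dx":-33.9,"dy":-12.1,"dz":0,"roll":0.2},{"hand":0.1,"dx":-33.9,"dy":-12.1,"dz":0,"roll":0.2},{"hand":0.1,"dx":-33.9,"dy":-12.1,"dz":0,"roll":0.2}]'
python3 - <<'E'
from h import *
s=snapshot("scene"); st=state()
print(st['t'],st['eef_pos'],st['contact_force'],st['torque'],st['grip_width'],R.from_quat(st['orientation']).as_matrix().round(3))
y=.068
H=np.array([0.5387,-.1351])+R.from_euler('z',y).apply([.042,.226,0])[:2]
a=np.array([.53132,-.08496])-H;b=st['eef_pos'][:2]-H
print("theta",np.arctan2(a[1],a[0])-np.arctan2(b[1],b[0]),np.hypot(*a),np.hypot(*b))
print([(d['point'],d['p']) for d in spot_point("scene","gate_free_edge")])
c=H
for th in (.3,.35,.4): print(th,proj("scene",np.r_[H+R.from_euler('z',y-th).apply([0,-.264,0])[:2],.2]))
cv2.imwrite("pics/s6.png",cv2.resize(s[140:270,220:400],None,fx=4,fy=4)[:,:,::-1])
E
```

```text
t: 10.78
eef_pos: [0.4723, -0.0636, 0.2095]
orientation: [0.99, -0.141, 0.001, 0.003]
contact_force: [-2.8, -12.2, 8.1]
grip_width: 0.0187
gripper_force: 59.1
10.825 [ 0.47233802 -0.06361606  0.20950636] [ -2.95914669 -13.41792231   7.63619516] [-1.6683792   0.39243662 -0.13230182] 0.019223496221621273 [[ 0.96  -0.279  0.001]
 [-0.279 -0.96  -0.006]
 [ 0.003  0.006 -1.   ]]
theta 0.34663284699221997 0.18139248245720624 0.18229972747967324
[([325.2, 223.2], 0.58)]
0.3 [[325.51570954 222.07435181]]
0.35 [[319.66797154 223.85671606]]
0.4 [[313.49186246 225.53018001]]
```

View pics/s6.png

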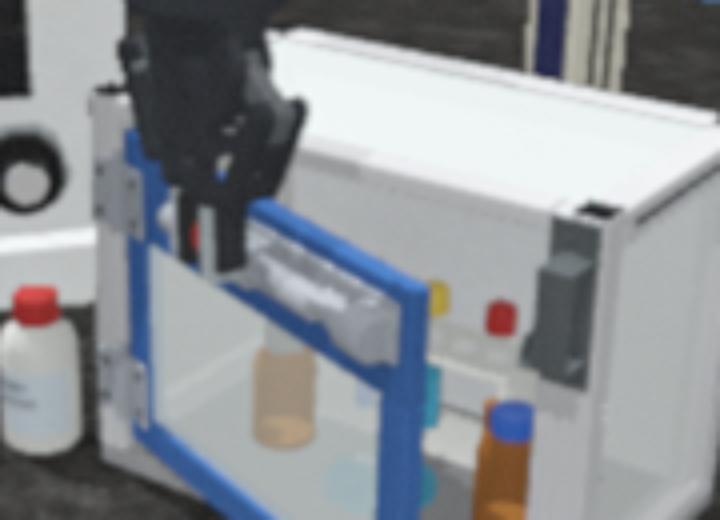

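```bash
python3 -m pendant '[{"hand":0.1,"dx":-1,"dy":0,"dz":0,"roll":0},{"hand":0.1,"dx":-1,"dy":0,"dz":0,"roll":0},{"hand":0.1,"dx":-1,"dy":0,"dz":0,"roll":0},{"hand":0.1,"dx":-1,"dy":0,"dz":0,"roll":0},{"hand":0.1,"dx":-1,"dy":0,"dz":0,"roll":0},{"hand":0.1,"dx":-1,"dy":0,"dz":0,"roll":0}]'
python3 -c "
from h import *
snapshot('scene')
print(spot_point('scene','gate_free_edge'));print(job_done())"
```

```text
t: 11.62
eef_pos: [0.4716, -0.0632, 0.2095]
orientation: [0.99, -0.141, 0.001, 0.003]
contact_force: [-3.0, -12.5, 6.9]
grip_width: 0.0187
gripper_force: 59.0
[{'point': [322.3, 222.4], 'p': 0.73}, {'point': [317.5, 257.4], 'p': 0.71}]
the job is handed in; nothing more can be done
None
```

The job is handed in: the bolt is lifted and drawn back to its stop, and the gate is held about 9 cm open (roughly 0.35 rad from the arm's position; image readings gave 0.30–0.35), with the knob still gripped and no bystander touched as far as I could see.

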